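Lean the big print plate on its rest and chock its foot

ROBOT

A 6-joint arm with a two-finger parallel gripper is mounted at the origin on the work surface. World frame = base frame: x ahead of the robot, y to its left, z up, the work surface at z = 0. Lengths are in m, angles in degrees, forces in N, time in s.
With the tool pointing down it reaches from about 0.4 to 0.825 m from the base axis. Payload 7 kg.
Tool frame: the origin (TCP) lies between the finger pads; the fingertips stand 8 mm ahead of it and the grasp point (between the pads) lies 11 mm behind it; z points along the fingers, y is the line along which they close (so a half turn about z gives the same grasp; the last joint's range is limited). The gripper opens to 88 mm and grips with 3 to 60 N. Pads are 19 mm wide; open, the fingers measure 130 mm over their backs; the gripper's body (78 mm by 193 mm) begins 47 mm behind the grasp point.
Start: joints at [-50.013, 20.546, 0.682, 0, -70.136, -16.507], TCP at [0.269, -0.619, 0.235] pointing down, gripper open.
Joint ranges: [-176.03, 176.03], [-82.01, 121.73], [-58.28, 71.71], [-173.87, 95.51], [-174.79, -0.11], [-173.66, 173.66]. Speed limits (degrees/s): [136.94, 136.94, 172.46, 180, 180, 180].

INTERFACE

Orientations are given as a 3x3 rotation matrix whose columns are the frame's x, y, z axes.
In Python, from cell import bot, optics gives the robot as it stands.
- The arm moves only by the tool carry_out, never from a script. Its argument "increments" is a list that holds one entry, the list of rows, each a list of 7 numbers: the shift along the tool's x, y, z in m, then the turn, a rotation vector about the tool's x, y, z in rad, then the closure, from 0 (fully open) to 1 (shut). A call has 1 to 12 rows; each row is the pose to reach, as a shift and turn from the pose commanded when the call began, along the tool's axes at that moment; what a row does not reach only later rows make up. A row lasts 1/10 s, in which the tool goes at most 50 mm and 8.59 degrees, less where a joint would pass 70% of its speed; a pose out of reach is approached as far as the arm can. A call with a gripper value outside its range is refused whole. The fingers move at their own pace and stop on an object; "grip_force" is the grip in N (left out, the last holds). Time passes only in rows, so rows that repeat a pose let the fingers close. It gives the time, the measured TCP pose, the force, the opening and the grip force at its end, in the units of the state.
- bot.sense(): the state, without advancing time (a new reading comes with each control period).
- optics.read_camera(name): name is "scene" or "top" or "wrist"; returns a dict with "pixels" (420x560x3 uint8, red, green, blue), "range_z" (420x560 float32, m along the optical axis (not along the pixel's ray), 0 where there is no reading), "camera_matrix" (3x3 intrinsics, pixels), "cam_to_world" (4x4, takes a point from camera to world coordinates). Camera axes: x right, y down, z forward; pixel columns grow to the right and rows downward; lengths in m; the calibration is good to about 2 mm. A picture is of the moment at which its call begins.
- bot.job_done(): hands the job in; it is judged then, once.
The state is a dict: "t": time; "joint_pos": joint angles; "joint_velocities": joint speeds; "effort": joint torques, N m; "eef_pos": TCP position; "orientation": TCP orientation; "wrist_force": force on the tool from outside, world axes, zero at the start; "ft_torque": the same for the moment, N m; "gripper_width": opening from 0.0 (shut) to 1.0 (fully open); "grip_force": force on a finger pad.
Only numpy, scipy, OpenCV 4.12 (cv2) and the standard library are available. Lean on these libraries where they do the work, as an engineer would, in place of code of your own. Each camera call takes 0.05 s, during which the arm holds its last target. There are 200 camera calls.

TASK

Lift the larger of the two print plates out of the wooden rack and lean it back against the aluminium rail of the rest, black textured face outwards, its lower edge on the black rubber strip, centred and square to the rail; let go of it. Then stand the steel weight on the rest's base close up against the foot of the leaning plate, in the middle, so that the plate cannot slip. Leave everything else on the bench where it is.

Things in the scene. Friction and masses are not known exactly. Their poses are not given: they have to be found in the camera images.
- plate: larger print plate: dark metal slab 8 thick (x) x 170 wide (y) x 140 high (z), with a pull tab 10 thick x 50 wide x 25 high on the middle of its upper edge (top of the tab 165 above the lower edge); +x face has the black textured coating; origin at the centre of the lower edge, z up the plate. Starts upright in one slot of the rack; about 0.5 kg.
- small_plate: smaller print plate, same make, 8 x 110 x 90 high with a tab 10 x 40 x 20 high; origin at the centre of its lower edge; stands in the other slot. Leave it.
- rack: fixed plywood rack: base 150 (x) x 200 (y) x 10 high; two slots along y, at x = +35 and -35, each 12 wide between walls 6 thick that rise to 55 above the bench; origin under the centre of the base. Either plate can be in either slot.
- rest: fixed rest: grey base 150 (x) x 240 (y) x 6 thick, origin under its centre; square aluminium rail 20 x 20 along y at its back on two uprights (y = +-110), rail front face at x = -45, top 96 above the bench; flat black rubber strip (no height) from x = -22 to +8, 200 long. The plate leans with its top to -x, coated face to +x, lower rear edge on the strip (14 to 30 deg off upright).
- chock: steel weight (chock): block 40 (x) x 90 (y) x 16 high with an upright grip fin on its middle, 30 long (x) x 12 thick (y), top of the fin 55 above the underside; origin at the centre of the underside; about 0.5 kg. Starts on the bench. Either long side may face the plate.
- torch: black torch standing upright, 32 dia x 110 high, origin under it. Bystander.
- jar: small jar, 44 dia x 50 high, origin under it. Bystander.
- cutters: side cutters lying flat, about 150 long, 10 high, blue grips. Bystander.
- scraper: spatula-like scraper lying flat. Bystander.
- glue: white glue stick standing upright, 28 dia x 95 high. Bystander.
Mind the look-alikes: they are no part of the job. Several things have the shape of the chock; the one meant has the colours described above.

How it is judged (in metres and radians):
On the way, in this order (a step that is already met when the one before it is completed fails the run):
1. the larger plate leans against the rail, lower edge on the strip, textured face out, let go of (x of plate in the frame of rest between -0.021 and 0.0145 m and y of plate in the frame of rest between -0.03 and 0.03 m and z of plate in the frame of rest between 0.003 and 0.014 m and angle between plate's own z axis and vertical between 0.2 and 0.6 rad and angle between plate's own x axis and vertical between 0.97 and 1.38 rad and angle between the y axis of plate and the y axis of rest, either way round below 0.17 rad and contact force between the fingers and plate below 0.1 N and linear speed of plate below 0.02 m/s and angular speed of plate below 0.15 rad/s), for 0.3 s.
2. the steel weight stands close up against the foot of the leaning plate, let go of (x of plate in the frame of rest between -0.021 and 0.0145 m and y of plate in the frame of rest between -0.03 and 0.03 m and z of plate in the frame of rest between 0.003 and 0.014 m and angle between plate's own z axis and vertical between 0.2 and 0.6 rad and angle between plate's own x axis and vertical between 0.97 and 1.38 rad and angle between the y axis of plate and the y axis of rest, either way round below 0.17 rad and x of chock in the frame of plate between 0.012 and 0.03 m and y of chock in the frame of plate between -0.03 and 0.03 m and z of chock in the frame of rest between 0.003 and 0.01 m and angle between chock's own z axis and vertical below 0.1 rad and angle between the y axis of chock and the y axis of plate, either way round below 0.17 rad and contact force between the fingers and chock below 0.1 N and linear speed of chock below 0.02 m/s and angular speed of chock below 0.15 rad/s), for 0.3 s.
At the end, for the whole second after the job is handed in: Larger plate leaning on the rail, 11 to 34 deg off upright, textured face out, lower edge on the strip (2 mm grace), within 30 mm of the middle and 10 deg of square; weight flat on the base in front, within about 7 mm of its foot, 30 mm of its middle, 10 deg of parallel; both released, at rest (all of step 2 and contact force between the fingers and plate below 0.1 N and linear speed of plate below 0.02 m/s and angular speed of plate below 0.15 rad/s); the robot touches nothing.
It fails at once if a bystander or the smaller plate is moved more than 30 mm or tipped over (distance of any of small_plate, torch, jar, cutters, scraper, glue from where it was at the start of the episode above 0.03 m or angle between any of small_plate, torch, jar, glue's own z axis and vertical above 0.35 rad).
It also fails if it takes over 58 s, if anything falls off the work surface, if the arm or the gripper's body presses on something with over 40 N, if the wrist force passes 120 N, or if a joint passes its speed limit or range.

## Working session

There is one attempt and no reset: what is moved stays moved. The work goes in short steps, Python scripts to look and compute and a tool call to move; the robot and the scene stay as the last step left them, time stands still between calls to the robot, and variables do not carry over. Pictures are saved under pics/ and viewed, at most 10 in all, crops included, and the job is handed in when it is done.

Besides the shell and the picture viewer there is one more tool, called after "Call:" by a JSON object that holds its "fn" and its "kwargs". carry_out: Moves the arm, as the interface text tells. Its arguments: {"type":"object","properties":{"increments":{"type":"array"},"grip_force":{"type":"number"}},"required":["increments"]}

```bash
mkdir -p pics; cat > h.py <<'E'
import numpy as np, cv2
from cell import bot, optics
def cloud(c):
    K=c["camera_matrix"];z=c["range_z"];v,u=np.indices(z.shape)
    P=np.stack([(u-K[0,2])/K[0,0]*z,(v-K[1,2])/K[1,1]*z,z],-1)
    T=c["cam_to_world"];W=P@T[:3,:3].T+T[:3,3];W[z==0]=np.nan
    return W
E
python3 - <<'E'
from h import *
for n in ["scene","top"]:
    c=optics.read_camera(n);np.savez(n,**c);cv2.imwrite(f"pics/{n}0.png",c["pixels"][:,:,::-1])
    print(n,c["camera_matrix"],c["cam_to_world"].round(3))
s=bot.sense();print(s)
E
```

```text
scene [[491.71988777   0.         271.39233597]
 [  0.         491.71988777 214.91614144]
 [  0.           0.           1.        ]] [[-0.886  0.332 -0.323  1.073]
 [ 0.463  0.643 -0.611  0.823]
 [ 0.005 -0.691 -0.723  1.007]
 [ 0.     0.     0.     1.   ]]
top [[512.87458923   0.         275.3344416 ]
 [  0.         512.87458923 209.55456769]
 [  0.           0.           1.        ]] [[ 0.01  -0.992  0.123  0.444]
 [-1.    -0.011 -0.008 -0.012]
 [ 0.009 -0.123 -0.992  1.476]
 [ 0.     0.     0.     1.   ]]
{'t': 0.1, 'joint_pos': array([-5.00148485e+01,  2.05865358e+01,  6.37449457e-01, -1.50053099e-02,
       -7.01372342e+01, -1.65077503e+01]), 'joint_velocities': array([-0.01817729, -0.12404417,  0.14060465,  0.07791124,  0.06784479,
        0.09222042]), 'effort': array([-1.32976253e-03, -5.84163773e+01,  2.93752724e+01,  7.01558366e+00,
        1.01398284e-02, -7.85833572e-05]), 'eef_pos': array([ 0.26870067, -0.61873176,  0.233722  ]), 'orientation': array([[-9.17252724e-01, -3.98304950e-01, -7.79376606e-04],
       [-3.98305666e-01,  9.17251805e-01,  1.31262552e-03],
       [ 1.92059358e-04,  1.51443945e-03, -9.99998835e-01]]), 'wrist_force': array([1.11849023, 1.12891467, 0.00585235]), 'ft_torque': array([ 0.02577666, -0.00393043,  0.00027893]), 'grip_force': 0.0, 'gripper_width': 0.9958917190501075}
```

View pics/scene0.png

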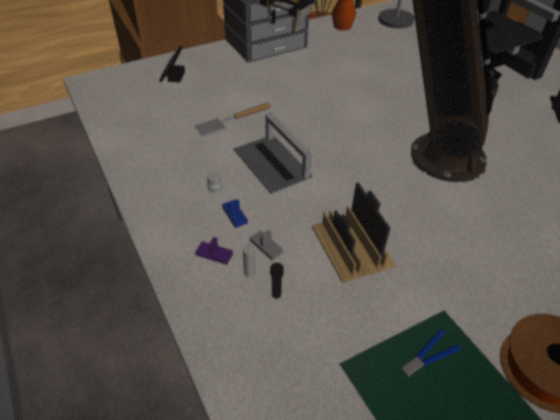

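View pics/top0.png

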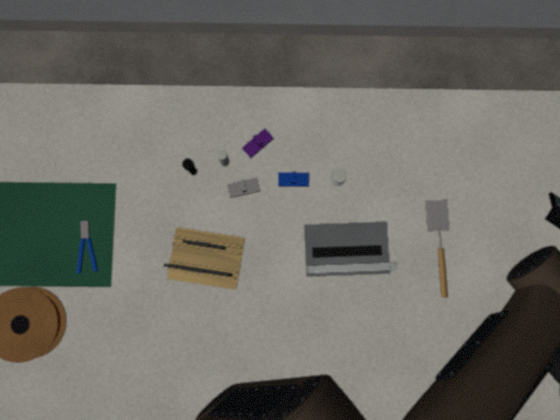

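The scene view shows the larger plate at (370,220) in the rack slot nearer the robot. The rest is at (275,160) and the grey chock at (266,243). In the top view the rest is at (347,249), the chock at (243,187) and the large plate at (200,270).

```bash
cat > m.py <<'E'
from h import *
S=dict(np.load("scene.npz"));T=dict(np.load("top.npz"))
Ws,Wt=cloud(S),cloud(T)
def rect(W,m,name):
    p=W[m];p=p[~np.isnan(p).any(1)]
    if len(p)<5: print(name,"none");return
    (c,s,a)=cv2.minAreaRect(p[:,:2].astype(np.float32));print(name,len(p),np.round(c,4),np.round(s,4),round(a,2),"z",p[:,2].min().round(4),np.median(p[:,2]).round(4),p[:,2].max().round(4))
def roi(W,x0,x1,y0,y1):
    m=np.zeros(W.shape[:2],bool);m[y0:y1,x0:x1]=1;return m
Z=Wt[:,:,2]; px=T["pixels"].astype(int)
print("bench z",np.nanmedian(Z[120:150,300:400]))
r=roi(Wt,295,405,210,285)
rect(Wt,r&(Z>.003)&(Z<.012),"rest base"); rect(Wt,r&(Z>.085)&(Z<.105),"rail")
g=px.max(2)<45
rect(Wt,r&g&(Z<.02),"strip")
r=roi(Wt,155,255,220,295)
rect(Wt,r&(Z>.004)&(Z<.02),"rack base");rect(Wt,r&(Z>.04)&(Z<.062),"walls");rect(Wt,r&(Z>.12),"bigplate top");rect(Wt,r&(Z>.155),"bigtab");rect(Wt,r&(Z>.08)&(Z<.118),"small")
r=roi(Wt,222,266,172,202)
rect(Wt,r&(Z>.006)&(Z<.025),"chock");rect(Wt,r&(Z>.04),"fin");rect(Wt,r&(Z>.006),"chock all")
Z=Ws[:,:,2]
r=roi(Ws,340,395,175,265)
rect(Ws,r&(Z>.07),"S big");rect(Ws,r&(Z>.15),"S tab")
rr=roi(Ws,225,320,100,195);rect(Ws,rr&(Z>.085)&(Z<.105),"S rail")
rr=roi(Ws,245,290,225,262);rect(Ws,rr&(Z>.006),"S chock")
m=r&(Z>.07)
i=S["pixels"][170:290,300:410]; a=cv2.resize(i,None,fx=5,fy=5,interpolation=cv2.INTER_CUBIC)
j=T["pixels"][165:295,160:270]; b=cv2.resize(j,(508,600),interpolation=cv2.INTER_CUBIC)
cv2.imwrite("pics/s1.png",cv2.convertScaleAbs(a[:,:,::-1],alpha=2.0)); cv2.imwrite("pics/t1.png",cv2.convertScaleAbs(b[:,:,::-1],alpha=1.6))
E
python3 m.py
```

```text
bench z -0.0010832153382303034
rest base 2996 [ 0.5215 -0.2394] [0.2122 0.3166] 0.56 z 0.003 0.0057 0.012
rail 676 [ 0.4615 -0.232 ] [0.0202 0.24  ] 2.69 z 0.0852 0.095 0.1026
strip 636 [ 0.5087 -0.2306] [0.0284 0.1969] 2.83 z -0.0037 0.0053 0.0167
rack base 2754 [0.4885 0.1778] [0.2106 0.2851] 0.64 z 0.004 0.009 0.0199
walls 614 [0.4858 0.1729] [0.1899 0.0941] 81.82 z 0.0413 0.054 0.0615
bigplate top 270 [0.4858 0.1742] [0.1691 0.0793] 82.45 z 0.1201 0.1498 0.1808
bigtab 87 [0.4512 0.1779] [0.052  0.0098] 82.15 z 0.1553 0.1735 0.1808
small 114 [0.4878 0.1644] [0.1528 0.0736] 79.65 z 0.0802 0.0991 0.1179
chock 401 [0.6971 0.0726] [0.0752 0.1273] 10.63 z 0.0062 0.0146 0.0246
fin 48 [0.6898 0.0686] [0.0299 0.0115] 14.63 z 0.0408 0.0539 0.0637
chock all 453 [0.6971 0.0726] [0.0752 0.1273] 10.63 z 0.0062 0.0151 0.0637
S big 1513 [0.4868 0.1754] [0.1742 0.0823] 82.67 z 0.07 0.1162 0.1798
S tab 234 [0.4525 0.1828] [0.167  0.0125] 82.71 z 0.15 0.1616 0.1798
S rail 448 [ 0.4633 -0.2307] [0.0245 0.2468] 2.97 z 0.085 0.096 0.1024
S chock 674 [0.6946 0.0932] [0.1646 0.1048] 58.45 z 0.006 0.019 0.0992
```

View pics/s1.png

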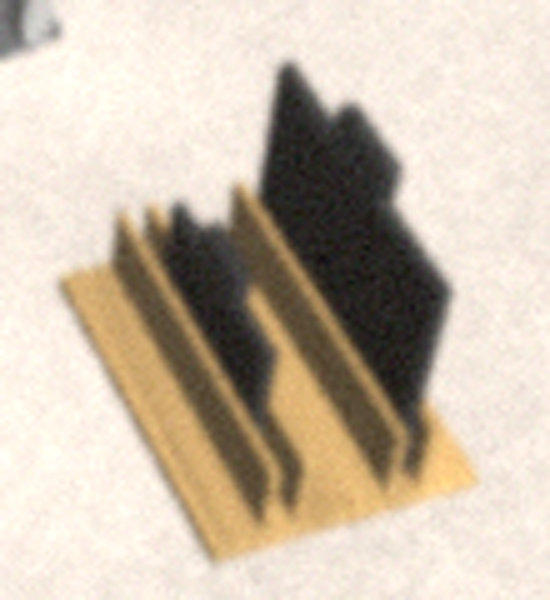

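View pics/t1.png

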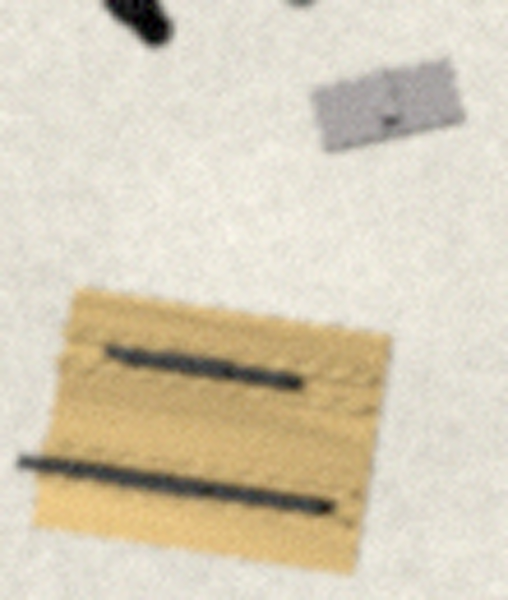

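```bash
cat >> h.py <<'E'
from scipy.spatial.transform import Rotation as R
def yawR(ang,tilt=0,yang=0):
    """tool frame with y at world angle ang (deg), z down, then tilted about world horizontal axis at yang by tilt deg"""
    a=np.radians(ang);y=np.array([np.cos(a),np.sin(a),0]);z=np.array([0,0,-1.]);x=np.cross(y,z)
    M=np.stack([x,y,z],1);b=np.radians(yang)
    return R.from_rotvec(np.radians(tilt)*np.array([np.cos(b),np.sin(b),0])).as_matrix()@M
def inc(p,M,p0=None,M0=None):
    s=bot.sense();p0=s["eef_pos"] if p0 is None else p0;M0=s["orientation"] if M0 is None else M0
    return np.round(np.r_[M0.T@(np.asarray(p)-p0),R.from_matrix(M0.T@M).as_rotvec()],4)
E
cat > m2.py <<'E'
import io,contextlib
with contextlib.redirect_stdout(io.StringIO()): from m import *
px=S["pixels"]
for n,(x0,x1,y0,y1) in {"bigface":(358,372,198,215),"bigface2":(372,382,225,240),"tab":(369,377,195,202),"smallface":(340,347,220,235)}.items(): print(n,px[y0:y1,x0:x1].reshape(-1,3).mean(0).round(1))
pt=T["pixels"].astype(int);Z=Wt[:,:,2]
r=roi(Wt,155,255,220,295);print("big top",pt[r&(Z>.13)].mean(0),"small top",pt[r&(Z>.09)&(Z<.115)].mean(0))
r=roi(Wt,225,264,174,200)
m=r&(abs(pt-[165,165,165]).max(2)<400)&(pt.sum(2)<165*3-40)
K=T["camera_matrix"];C=T["cam_to_world"]
def ray(u,v,h):
    d=C[:3,:3]@np.array([(u-K[0,2])/K[0,0],(v-K[1,2])/K[1,1],1]);return C[:3,3]+d*(h-C[2,3])/d[2]
print(pt[185,236],pt[195,255],pt[178,230])
(c,s,a)=cv2.minAreaRect(np.argwhere(m)[:,::-1].astype(np.float32));b=cv2.boxPoints((c,s,a))
q=np.array([ray(*k,.014)[:2] for k in b]);print("chock",m.sum(),q.mean(0),q.round(4).tolist())
q=q-np.roll(q,1,0);print([(np.hypot(*k).round(4),np.degrees(np.arctan2(k[1],k[0])).round(1)) for k in q])
print("lift wp",inc([.5,-.25,.33],yawR(140)))
print("from wp to pregrasp",inc([.451,.178,.26],yawR(172.1),[.5,-.25,.33],yawR(140)))
E
python3 m2.py
```

```text
bigface [19.7 18.4 17.2]
bigface2 [18.4 16.7 15.3]
tab [38.8 37.9 36.6]
smallface [22.9 21.4 20.2]
big top [55.44769874 52.26778243 45.9665272 ] small top [55.81914894 52.08510638 44.5106383 ]
[109 103 103] [141 140 133] [146 142 135]
chock 1014 [0.69133961 0.06722537] [[0.7272, 0.1228], [0.7285, 0.0129], [0.6554, 0.0119], [0.6542, 0.1212]]
[(np.float64(0.0731), np.float64(1.3)), (np.float64(0.11), np.float64(-89.3)), (np.float64(0.0731), np.float64(-179.3)), (np.float64(0.1093), np.float64(90.6))]
lift wp [-3.590e-01  2.462e-01 -9.600e-02  1.500e-03  2.000e-04 -4.630e-01]
from wp to pregrasp [-0.2964  0.3126  0.07    0.      0.     -0.5603]
```

The visible big face reads about 19 and the bare tab about 38, so the coated face already points away from the robot. The plate therefore needs about 10.6° of yaw and no half turn.

Call:
{"fn": "carry_out", "kwargs": {"increments": [[[-0.036, 0.025, -0.0096, 0, 0, -0.046, 0], [-0.072, 0.049, -0.0192, 0, 0, -0.093, 0], [-0.108, 0.074, -0.0288, 0, 0, -0.139, 0], [-0.144, 0.098, -0.0384, 0, 0, -0.185, 0], [-0.18, 0.123, -0.048, 0, 0, -0.232, 0], [-0.215, 0.148, -0.0576, 0, 0, -0.278, 0], [-0.251, 0.172, -0.0672, 0, 0, -0.324, 0], [-0.287, 0.197, -0.0768, 0, 0, -0.37, 0], [-0.323, 0.222, -0.0864, 0, 0, -0.417, 0], [-0.359, 0.246, -0.096, 0, 0, -0.463, 0], [-0.359, 0.246, -0.096, 0, 0, -0.463, 0], [-0.359, 0.246, -0.096, 0, 0, -0.463, 0]]]}}

```text
t: 1.3
eef_pos: [0.5006, -0.2494, 0.3303]
orientation: [[-0.641, -0.767, -0.0], [-0.767, 0.641, 0.0], [0.0, 0.0, -1.0]]
wrist_force: [0.1, -1.2, -0.4]
gripper_width: 0.996
grip_force: 0.0
```

Call:
{"fn": "carry_out", "kwargs": {"increments": [[[-0.03, 0.031, 0.007, 0, 0, -0.056, 0], [-0.059, 0.063, 0.014, 0, 0, -0.112, 0], [-0.089, 0.094, 0.021, 0, 0, -0.168, 0], [-0.119, 0.125, 0.028, 0, 0, -0.224, 0], [-0.148, 0.156, 0.035, 0, 0, -0.28, 0], [-0.178, 0.188, 0.042, 0, 0, -0.336, 0], [-0.207, 0.219, 0.049, 0, 0, -0.392, 0], [-0.237, 0.25, 0.056, 0, 0, -0.448, 0], [-0.267, 0.281, 0.063, 0, 0, -0.504, 0], [-0.296, 0.313, 0.07, 0, 0, -0.56, 0], [-0.296, 0.313, 0.07, 0, 0, -0.56, 0], [-0.296, 0.313, 0.07, 0, 0, -0.56, 0]]]}}

```text
t: 2.5
eef_pos: [0.4503, 0.1772, 0.2598]
orientation: [[-0.137, -0.991, -0.001], [-0.991, 0.137, -0.001], [0.001, 0.001, -1.0]]
wrist_force: [0.4, -1.1, -0.4]
gripper_width: 1.0
grip_force: 0.0
```

```bash
python3 - <<'E'
from h import *
c=optics.read_camera("wrist");W=cloud(c);cv2.imwrite("pics/w1.png",c["pixels"][:,:,::-1])
Z=W[:,:,2];near=(abs(W[:,:,0]-.451)<.06)&(abs(W[:,:,1]-.178)<.12)
for lo,hi,n in((.155,.185,"tab"),(.125,.185,"plate")):
    p=W[near&(Z>lo)&(Z<hi)];print(n,len(p))
    if len(p)>5:print(cv2.minAreaRect(p[:,:2].astype(np.float32)),np.percentile(p[:,2],[5,50,95]))
s=bot.sense();print(s["t"],s["eef_pos"],s["joint_pos"].round(1));print(inc([.451,.178,.152],yawR(172.1)))
print(c["cam_to_world"].round(3))
E
```

```text
tab 790
((0.4513631761074066, 0.17929771542549133), (0.04950448498129845, 0.00994352251291275), 82.20014953613281) [0.1681781  0.17562538 0.17688767]
plate 1690
((0.4498485028743744, 0.16824012994766235), (0.14637841284275055, 0.00994352251291275), 82.20014953613281) [0.14988606 0.15185777 0.17653182]
2.55 [0.45052292 0.17664115 0.26016806] [ 44.8   1.3 -20.2   0.  -68.5 -52.7]
[-0.0015 -0.0004  0.1082  0.0006 -0.0009 -0.001 ]
[[-0.991  0.131  0.037  0.441]
 [ 0.136  0.953  0.269  0.105]
 [ 0.     0.272 -0.962  0.411]
 [ 0.     0.     0.     1.   ]]
```

View pics/w1.png

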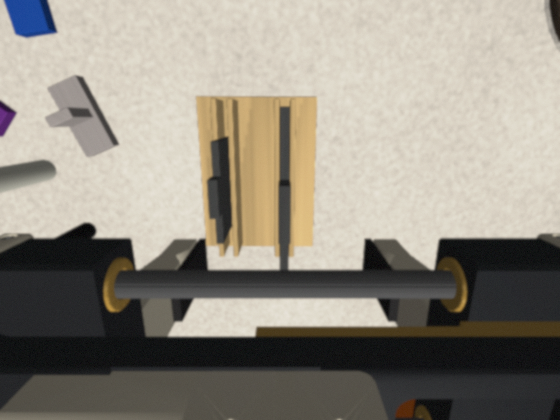

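The wrist view shows the plate and tab at (285,225), midway between the open fingers and aligned with them. The chock is at (83,115). Next I descend and grip.

Call:
{"fn": "carry_out", "kwargs": {"increments": [[[-0.0025, -0.0005, 0.03, 0, 0, 0, 0], [-0.0025, -0.0005, 0.06, 0, 0, 0, 0], [-0.0025, -0.0005, 0.08, 0, 0, 0, 0], [-0.0025, -0.0005, 0.098, 0, 0, 0, 0], [-0.0025, -0.0005, 0.108, 0, 0, 0, 0.3], [-0.0025, -0.0005, 0.108, 0, 0, 0, 0.6], [-0.0025, -0.0005, 0.108, 0, 0, 0, 0.8], [-0.0025, -0.0005, 0.108, 0, 0, 0, 1], [-0.0025, -0.0005, 0.108, 0, 0, 0, 1], [-0.0025, -0.0005, 0.108, 0, 0, 0, 1], [-0.0025, -0.0005, 0.108, 0, 0, 0, 1], [-0.0025, -0.0005, 0.108, 0, 0, 0, 1]]], "grip_force": 40}}

```text
t: 3.75
eef_pos: [0.4514, 0.18, 0.1527]
orientation: [[-0.137, -0.991, 0.0], [-0.991, 0.137, 0.0], [-0.0, -0.0, -1.0]]
wrist_force: [-0.2, 0.4, -0.3]
gripper_width: 0.332
grip_force: 0.0
```

Call:
{"fn": "carry_out", "kwargs": {"increments": [[[0, 0, 0, 0, 0, 0, 1], [0, 0, -0.005, 0, 0, 0, 1], [0, 0, -0.015, 0, 0, 0, 1], [0, 0, -0.03, 0, 0, 0, 1], [0, 0, -0.05, 0, 0, 0, 1], [0, 0, -0.07, 0, 0, 0, 1], [0, 0, -0.09, 0, 0, 0, 1], [0, 0, -0.11, 0, 0, 0, 1], [0, 0, -0.13, 0, 0, 0, 1], [0, 0, -0.14, 0, 0, 0, 1], [0, 0, -0.14, 0, 0, 0, 1], [0, 0, -0.14, 0, 0, 0, 1]]]}}

```text
t: 4.95
eef_pos: [0.4509, 0.1797, 0.2917]
orientation: [[-0.138, -0.99, -0.001], [-0.99, 0.138, -0.0], [0.0, 0.001, -1.0]]
wrist_force: [-0.2, -0.9, -5.5]
gripper_width: 0.111
grip_force: 40.0
```

```bash
python3 - <<'E'
from h import *
s=bot.sense();print(s["t"],s["eef_pos"],s["joint_pos"].round(1),s["wrist_force"])
c=optics.read_camera("scene");W=cloud(c);px=c["pixels"];cv2.imwrite("pics/s2.png",cv2.resize(px[:,:,::-1],None,fx=1.4,fy=1.4))
n=np.array([.990,-.137,0]);y=np.array([.137,.990,0])
d=W-s["eef_pos"];X=d@n;Y=d@y;Z=d[:,:,2]
m=(abs(X)<.012)&(abs(Y)<.12)&(Z<-.012)&(Z>-.17)
print(m.sum(),"Y",np.percentile(Y[m],[.5,2,98,99.5]),"Z",np.percentile(Z[m],[.5,2,98]),"X med",np.median(X[m]))
for a,b in((-.14,-.11),(-.11,-.06),(-.06,-.02)):
  k=m&(Z>a)&(Z<b);print(a,np.percentile(Y[k],[1,99]),np.median(X[k]),px[k].mean(0))
for a in (-.07,-.04,0,.04,.07):
  k=m&(abs(Y-a)<.008);print("y",a,"zmin",np.percentile(Z[k],[1,3,99]),np.median(X[k]))
E
```

```text
4.95 [0.45087723 0.17973461 0.29172819] [ 45.    0.4 -17.   -0.  -72.7 -52.9] [-0.17840312 -0.88940835 -5.4914439 ]
1899 Y [-0.08318182 -0.07870554  0.08580191  0.0871577 ] Z [-0.1494184  -0.14630134 -0.01439275] X med 0.004109590134318308
-0.14 [-0.08297937  0.08640779] 0.004171131506710947 [22.95728643 21.42713568 20.07035176]
-0.11 [-0.08181619  0.0867068 ] 0.004063548428884976 [22.70328103 21.32810271 20.22396576]
-0.06 [-0.07672008  0.08593932] 0.004213744536235358 [22.21342513 20.90017212 19.73149742]
y -0.07 zmin [-0.14967011 -0.14578242 -0.0181202 ] 0.004126899674552341
y -0.04 zmin [-0.14801797 -0.14610536 -0.01453324] 0.004049718920832174
y 0 zmin [-0.14781504 -0.14227172 -0.01778316] 0.004230076904635389
y 0.04 zmin [-0.14729378 -0.14363835 -0.01285419] 0.00427135061782205
y 0.07 zmin [-0.1478322  -0.14436695 -0.01268288] 0.004366664072364194
```

View pics/s2.png

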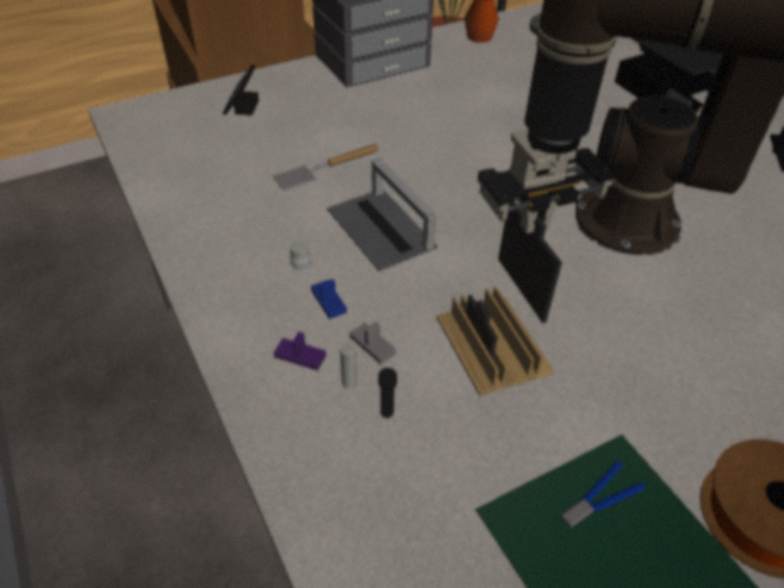

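Plate held, hanging square, its lower edge about 146 mm below the TCP at roughly (745,310)/1.4 px and clear of the rack. The rest is visible at (385,225)/1.4 px.

```bash
cat > p.py <<'E'
from h import *
O=np.array([.516,-.230,0]);A=R.from_euler('z',2.8,degrees=True).as_matrix()
th=21;t=np.radians(th)
M=yawR(182.8,-th,92.8)
def tgt(gap,zr=.146): return O+A@np.array([-.0043-zr*np.sin(t),-.002,.006+.004*np.sin(t)+zr*np.cos(t)+gap])
E
python3 - <<'E'
from p import *
print(tgt(0),M.round(3),A[:,0].round(3))
pre=tgt(.13);print(pre,inc(pre,M)); print("down in tool",M.T@np.array([0,0,-1]),inc(tgt(.01),M,pre,M))
E
```

```text
[ 0.45954358 -0.23476357  0.14373621] [[ 0.049 -0.932  0.358]
 [-0.999 -0.046  0.018]
 [-0.    -0.358 -0.934]] [0.999 0.049 0.   ]
[ 0.45954358 -0.23476357  0.27373621] [ 0.4092 -0.0658  0.018   0.3672 -0.0352 -0.1849]
down in tool [2.27131494e-17 3.58367950e-01 9.33580426e-01] [0.    0.043 0.112 0.    0.    0.   ]
```

Call:
{"fn": "carry_out", "kwargs": {"increments": [[[0.01, -0.002, 0, 0.01, 0, -0.005, 1], [0.035, -0.006, 0.002, 0.03, -0.003, -0.016, 1], [0.075, -0.012, 0.003, 0.067, -0.006, -0.034, 1], [0.12, -0.019, 0.005, 0.108, -0.01, -0.054, 1], [0.167, -0.027, 0.007, 0.15, -0.014, -0.075, 1], [0.215, -0.035, 0.009, 0.193, -0.018, -0.097, 1], [0.263, -0.042, 0.012, 0.236, -0.023, -0.119, 1], [0.31, -0.05, 0.014, 0.278, -0.027, -0.14, 1], [0.35, -0.056, 0.015, 0.314, -0.03, -0.158, 1], [0.382, -0.061, 0.017, 0.343, -0.033, -0.173, 1], [0.402, -0.065, 0.018, 0.361, -0.035, -0.182, 1], [0.409, -0.066, 0.018, 0.367, -0.035, -0.185, 1]]]}}

```text
t: 6.2
eef_pos: [0.4587, -0.2366, 0.273]
orientation: [[0.047, -0.933, 0.357], [-0.999, -0.044, 0.017], [-0.0, -0.358, -0.934]]
wrist_force: [-0.1, -0.4, -4.6]
gripper_width: 0.112
grip_force: 40.0
```

```bash
python3 - <<'E'
from p import *
s=bot.sense();print(s["t"],s["eef_pos"],s["joint_pos"].round(1),s["wrist_force"],inc(tgt(.01),M))
c=optics.read_camera("scene");W=cloud(c)
Mt=s["orientation"];L=(W-s["eef_pos"])@Mt   # tool coords: y=-plate x, x = -plate y, z
m=(abs(L[:,:,1])<.012)&(abs(L[:,:,0])<.12)&(L[:,:,2]>.012)&(L[:,:,2]<.17)
print(m.sum(),np.percentile(L[m],[1,50,99],axis=0).round(4))
for a in(-.06,-.03,0,.03,.06):
  k=m&(abs(L[:,:,0]-a)<.008);print(a,np.percentile(L[:,:,2][k],[97,99]),np.median(L[:,:,1][k]))
r=(W-O)@A
k=(r[:,:,2]>.085)&(r[:,:,2]<.105)&(abs(r[:,:,1])<.15)&(abs(r[:,:,0]+.055)<.03)
q=r[k];print("rail in rest",np.percentile(q,[2,98],axis=0))
c=optics.read_camera("wrist");W=cloud(c);cv2.imwrite("pics/w2.png",c["pixels"][:,:,::-1])
E
```

```text
6.2 [ 0.45872048 -0.23662829  0.27302167] [ -8.7  -6.6 -26.9  -5.4 -49.2  14.1] [-0.06968818 -0.41786892 -4.59199921] [-0.0018  0.0418  0.1117  0.0007 -0.0004 -0.002 ]
1830 [[-0.0867 -0.0081  0.0133]
 [-0.0093 -0.0038  0.0781]
 [ 0.0839  0.0036  0.1486]]
-0.06 [0.14468652 0.14731418] -0.004251955587168089
-0.03 [0.14572819 0.14836637] -0.0040054669664358195
0 [0.1445627  0.14868004] -0.003930378132128694
0.03 [0.14597376 0.14829291] -0.003669151616116852
0.06 [0.14529925 0.14809312] -0.0038157214383408335
rail in rest [[-0.06353079  0.0238518   0.086375  ]
 [-0.04233874  0.12216582  0.10028264]]
```

Call:
{"fn": "carry_out", "kwargs": {"increments": [[[-0.001, 0.005, 0.012, 0, 0, -0.002, 1], [-0.0018, 0.012, 0.032, 0, 0, -0.002, 1], [-0.0018, 0.02, 0.054, 0, 0, -0.002, 1], [-0.0018, 0.028, 0.075, 0, 0, -0.002, 1], [-0.0018, 0.035, 0.092, 0, 0, -0.002, 1], [-0.0018, 0.039, 0.104, 0, 0, -0.002, 1], [-0.0018, 0.041, 0.11, 0, 0, -0.002, 1], [-0.0018, 0.0418, 0.1117, 0, 0, -0.002, 1], [-0.0018, 0.0418, 0.1117, 0, 0, -0.002, 1], [-0.0018, 0.0418, 0.1117, 0, 0, -0.002, 1]]]}}

```text
t: 7.3
eef_pos: [0.4621, -0.2323, 0.1561]
orientation: [[0.051, -0.931, 0.36], [-0.999, -0.048, 0.018], [0.001, -0.361, -0.933]]
wrist_force: [0.5, -0.2, -4.8]
gripper_width: 0.11
grip_force: 40.0
```

```bash
cat > q.py <<'E'
from p import *
s=bot.sense();print(s["t"],s["eef_pos"],s["wrist_force"],inc(tgt(.002),M))
for n in("scene","top"):
    c=optics.read_camera(n);W=cloud(c);r=(W-O)@A
    k=(r[:,:,2]>.085)&(r[:,:,2]<.105)&(abs(r[:,:,1])>.09)&(abs(r[:,:,1])<.12)&(abs(r[:,:,0]+.055)<.03)
    print(n,"rail x",np.percentile(r[k][:,0],[3,97]).round(4))
    g=(c["pixels"].max(2)<60)&(abs(r[:,:,1])<.1)&(r[:,:,2]>.015)&(r[:,:,2]<.13)&(r[:,:,0]>-.07)&(r[:,:,0]<.03)
    q=r[g];f=np.polyfit(q[:,2],q[:,0],1);e=q[:,0]-np.polyval(f,q[:,2]);q=q[abs(e)<.006];f=np.polyfit(q[:,2],q[:,0],1)
    print(" front face: tilt",np.degrees(np.arctan(-f[0])).round(2),"x at z=.009",np.polyval(f,.009).round(4),"yrange",np.percentile(q[:,1],[1,99]).round(4),"square",np.degrees(np.polyfit(q[:,1],q[:,0]-np.polyval(f,q[:,2]),1)[0]).round(2),len(q))
E
python3 q.py
```

```text
7.3 [ 0.4620902  -0.23234646  0.15609594] [ 0.48282527 -0.23655985 -4.8355938 ] [ 0.0023  0.0062  0.0087 -0.0027  0.0004  0.0027]
scene rail x [-0.0638 -0.0422]
 front face: tilt 20.82 x at z=.009 0.0067 yrange [-0.081   0.0869] square -0.19 1351
top rail x [-0.0633 -0.0465]
 front face: tilt 20.91 x at z=.009 0.0063 yrange [-0.0818  0.0855] square 0.0 475
```

Call:
{"fn": "carry_out", "kwargs": {"increments": [[[0.0005, 0.0015, 0.002, 0, 0, 0, 1], [0.001, 0.003, 0.004, 0, 0, 0, 1], [0.001, 0.0045, 0.0065, 0, 0, 0, 1], [0.001, 0.006, 0.0087, 0, 0, 0, 1], [0.001, 0.006, 0.0087, 0, 0, 0, 1], [0.001, 0.006, 0.0087, 0, 0, 0, 1]]]}}

```text
t: 8.0
eef_pos: [0.4607, -0.2338, 0.148]
orientation: [[0.052, -0.93, 0.364], [-0.999, -0.049, 0.017], [0.002, -0.364, -0.931]]
wrist_force: [-13.0, 8.4, 24.3]
gripper_width: 0.115
grip_force: 40.1
```

Call:
{"fn": "carry_out", "kwargs": {"increments": [[[0, 0.0004, 0.0009, 0, 0, 0, 1], [0, 0.0004, 0.0009, 0, 0, 0, 1], [0, 0.0004, 0.0009, 0, 0, 0, 1]]]}}

```text
t: 8.3
eef_pos: [0.4611, -0.2339, 0.1481]
orientation: [[0.052, -0.93, 0.365], [-0.999, -0.05, 0.017], [0.002, -0.365, -0.931]]
wrist_force: [-16.6, 9.7, 32.9]
gripper_width: 0.111
grip_force: 40.2
```

Contact came earlier than expected, at 33 N, so I back off slightly.

Call:
{"fn": "carry_out", "kwargs": {"increments": [[[0, -0.0008, -0.002, 0, 0, 0, 1], [0, -0.001, -0.0026, 0, 0, 0, 1], [0, -0.001, -0.0026, 0, 0, 0, 1]]]}}

```text
t: 8.6
eef_pos: [0.4601, -0.2338, 0.1479]
orientation: [[0.051, -0.931, 0.361], [-0.999, -0.048, 0.018], [0.001, -0.362, -0.932]]
wrist_force: [-4.8, 3.7, 9.3]
gripper_width: 0.112
grip_force: 40.0
```

```bash
python3 q.py
```

```text
8.6 [ 0.46011375 -0.23377958  0.14785353] [-4.78969593  3.69277647  9.28276775] [ 0.001   0.0013  0.0018 -0.0038 -0.0001  0.0027]
scene rail x [-0.0629 -0.0417]
 front face: tilt 21.07 x at z=.009 0.0019 yrange [-0.0814  0.0855] square -0.17 1381
top rail x [-0.0633 -0.0464]
 front face: tilt 20.91 x at z=.009 0.0012 yrange [-0.0826  0.0842] square -0.15 494
```

Plate is square, centred and tilted 21°, with its edge on the strip. Releasing.

Call:
{"fn": "carry_out", "kwargs": {"increments": [[[0, 0, 0, 0, 0, 0, 0.85], [0, 0, 0, 0, 0, 0, 0.8], [0, 0, 0, 0, 0, 0, 0.75], [0, 0, 0, 0, 0, 0, 0.7], [0, 0, 0, 0, 0, 0, 0.65], [0, 0, 0, 0, 0, 0, 0.6], [0, 0, 0, 0, 0, 0, 0.55], [0, 0, 0, 0, 0, 0, 0.5], [0, 0, 0, 0, 0, 0, 0.5], [0, 0, 0, 0, 0, 0, 0.5]]]}}

```text
t: 9.7
eef_pos: [0.4592, -0.2335, 0.1468]
orientation: [[0.051, -0.932, 0.359], [-0.999, -0.048, 0.018], [0.0, -0.36, -0.933]]
wrist_force: [-0.2, 0.3, 0.3]
gripper_width: 0.5
grip_force: 0.0
```

```bash
python3 q.py
```

```text
9.7 [ 0.4592149  -0.23349093  0.14683973] [-0.16685565  0.28424445  0.33546657] [ 0.0013  0.0002  0.0011 -0.0016  0.0006  0.0021]
scene rail x [-0.0627 -0.0428]
 front face: tilt 23.44 x at z=.009 0.0021 yrange [-0.083   0.0859] square -0.09 1424
top rail x [-0.0633 -0.0464]
 front face: tilt 23.25 x at z=.009 0.0011 yrange [-0.0828  0.0844] square 0.04 513
```

Leaning at 23.4° on the rail, as geometry predicts. Retreating along the tool axis, then on to the chock.

Call:
{"fn": "carry_out", "kwargs": {"increments": [[[0, 0, -0.003, 0, 0, 0, 0.5], [0, 0, -0.01, 0, 0, 0, 0.5], [0, 0, -0.025, 0, 0, 0, 0.5], [0, 0, -0.045, 0, 0, 0, 0.5], [0, 0, -0.07, 0, 0, 0, 0.5], [0, 0, -0.1, 0, 0, 0, 0.5], [0, 0, -0.11, 0, 0, 0, 0.5], [0, 0, -0.11, 0, 0, 0, 0.5]]]}}

```text
t: 10.6
eef_pos: [0.42, -0.2358, 0.2517]
orientation: [[0.051, -0.93, 0.363], [-0.999, -0.048, 0.017], [0.001, -0.364, -0.932]]
wrist_force: [0.1, 0.1, -0.6]
gripper_width: 0.501
grip_force: 0.0
```

```bash
python3 q.py; python3 - <<'E'
from p import *
print(inc([.68,.068,.22],yawR(102)))
E
```

```text
10.6 [ 0.42002495 -0.23576954  0.25172417] [ 0.0802266   0.07765651 -0.5675901 ] [ 0.0009  0.0017  0.1131 -0.0057 -0.0005  0.0024]
scene rail x [-0.0633 -0.0427]
 front face: tilt 23.15 x at z=.009 0.0017 yrange [-0.0828  0.0863] square -0.08 1443
top rail x [-0.0633 -0.0459]
 front face: tilt 23.32 x at z=.009 0.0014 yrange [-0.0823  0.084 ] square -0.08 827
[-0.2897 -0.2468  0.1263 -0.3044  0.2599  1.395 ]
```

Call:
{"fn": "carry_out", "kwargs": {"increments": [[[-0.026, -0.022, 0.011, -0.028, 0.024, 0.127, 0.5], [-0.053, -0.045, 0.023, -0.055, 0.047, 0.254, 0.5], [-0.079, -0.067, 0.034, -0.083, 0.071, 0.38, 0.5], [-0.105, -0.09, 0.046, -0.111, 0.095, 0.507, 0.5], [-0.132, -0.112, 0.057, -0.138, 0.118, 0.634, 0.5], [-0.158, -0.135, 0.069, -0.166, 0.142, 0.761, 0.5], [-0.184, -0.157, 0.08, -0.194, 0.165, 0.888, 0.5], [-0.211, -0.179, 0.092, -0.221, 0.189, 1.015, 0.5], [-0.237, -0.202, 0.103, -0.249, 0.213, 1.141, 0.5], [-0.263, -0.224, 0.115, -0.277, 0.236, 1.268, 0.5], [-0.29, -0.247, 0.126, -0.304, 0.26, 1.395, 0.5], [-0.29, -0.247, 0.126, -0.304, 0.26, 1.395, 0.5]]]}}

```text
t: 11.9
eef_pos: [0.6825, 0.0711, 0.2156]
orientation: [[-0.979, -0.205, -0.006], [-0.205, 0.979, -0.001], [0.006, -0.0, -1.0]]
wrist_force: [-0.6, -1.1, -0.5]
gripper_width: 0.502
grip_force: 0.0
```

```bash
python3 - <<'E'
from p import *
s=bot.sense();print(s["t"],s["eef_pos"],s["orientation"].round(3).tolist(),s["joint_pos"].round(1))
c=optics.read_camera("wrist");W=cloud(c);cv2.imwrite("pics/w3.png",c["pixels"][:,:,::-1])
near=(abs(W[:,:,0]-.69)<.06)&(abs(W[:,:,1]-.068)<.065);Z=W[:,:,2]
for lo,hi,n in((.04,.065,"fin"),(.011,.065,"all"),(.013,.02,"blk")):
    k=(near&(Z>lo)&(Z<hi)).astype(np.uint8);k=cv2.morphologyEx(k,cv2.MORPH_OPEN,np.ones((3,3)))
    p=W[k>0];print(n,len(p),np.median(p[:,2]),cv2.minAreaRect(p[:,:2].astype(np.float32)))
E
```

```text
11.9 [0.6824668  0.07105693 0.21563894] [[-0.979, -0.205, -0.006], [-0.205, 0.979, -0.001], [0.006, -0.0, -1.0]] [ 2.210e+01  2.240e+01  1.000e+00 -1.000e-01 -6.900e+01 -1.003e+02]
fin 344 0.055734889908034935 ((0.6897444128990173, 0.06919358670711517), (0.029756877571344376, 0.011902131140232086), 14.308329582214355)
all 2647 0.01699598641452571 ((0.6900680661201477, 0.06874637305736542), (0.0403553768992424, 0.08956970274448395), 14.01996898651123)
blk 2232 0.016834428750674008 ((0.6900506019592285, 0.06874328851699829), (0.040228210389614105, 0.0896497368812561), 14.16646671295166)
```

View pics/w3.png

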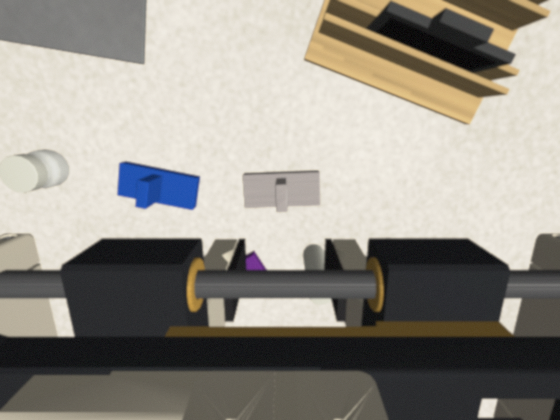

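The wrist view shows the grey chock at (282,190), clear of the blue one at (158,186). It is centred at (0.690, 0.0687) with its x axis at 14.1°.

```bash
python3 - <<'E'
from p import *
print(inc([.69,.0687,.06],yawR(104.1)),inc([.69,.0687,.035],yawR(104.1)))
E
```

```text
[-0.0094 -0.0026  0.1562 -0.0009 -0.0056 -0.0361] [-0.0096 -0.0026  0.1812 -0.0009 -0.0056 -0.0361]
```

Call:
{"fn": "carry_out", "kwargs": {"increments": [[[-0.005, -0.0015, 0.03, 0, -0.003, -0.02, 0.5], [-0.0094, -0.0026, 0.065, -0.001, -0.0056, -0.036, 0.5], [-0.0094, -0.0026, 0.1, -0.001, -0.0056, -0.036, 0.5], [-0.0094, -0.0026, 0.13, -0.001, -0.0056, -0.036, 0.5], [-0.0094, -0.0026, 0.15, -0.001, -0.0056, -0.036, 0.5], [-0.0096, -0.0026, 0.165, -0.001, -0.0056, -0.036, 0.5], [-0.0096, -0.0026, 0.176, -0.001, -0.0056, -0.036, 0.5], [-0.0096, -0.0026, 0.1812, -0.001, -0.0056, -0.036, 0.5], [-0.0096, -0.0026, 0.1812, -0.001, -0.0056, -0.036, 0.5], [-0.0096, -0.0026, 0.1812, -0.001, -0.0056, -0.036, 0.5]]]}}

```text
t: 12.95
eef_pos: [0.6908, 0.0677, 0.0405]
orientation: [[-0.97, -0.244, 0.007], [-0.244, 0.97, 0.002], [-0.007, 0.0, -1.0]]
wrist_force: [-0.7, -0.2, -0.1]
gripper_width: 0.5
grip_force: 0.0
```

Call:
{"fn": "carry_out", "kwargs": {"increments": [[[0, 0, 0, 0, 0, 0, 0.7], [0, 0, 0, 0, 0, 0, 0.8], [0, 0, 0, 0, 0, 0, 0.9], [0, 0, 0, 0, 0, 0, 1], [0, 0, 0, 0, 0, 0, 1], [0, 0, 0, 0, 0, 0, 1], [0, 0, 0, 0, 0, 0, 1], [0, 0, 0, 0, 0, 0, 1], [0, 0, 0, 0, 0, 0, 1]]], "grip_force": 40}}

```text
t: 13.85
eef_pos: [0.6903, 0.0678, 0.0397]
orientation: [[-0.97, -0.243, 0.006], [-0.243, 0.97, 0.002], [-0.006, 0.0, -1.0]]
wrist_force: [-2.6, 3.4, 2.7]
gripper_width: 0.134
grip_force: 40.0
```

Call:
{"fn": "carry_out", "kwargs": {"increments": [[[0, 0, -0.005, 0, 0, 0, 1], [0, 0, -0.015, 0, 0, 0, 1], [0, 0, -0.03, 0, 0, 0, 1], [0, 0, -0.05, 0, 0, 0, 1], [0, 0, -0.075, 0, 0, 0, 1], [0, 0, -0.1, 0, 0, 0, 1], [0, 0, -0.13, 0, 0, 0, 1], [0, 0, -0.15, 0, 0, 0, 1], [0, 0, -0.165, 0, 0, 0, 1], [0, 0, -0.165, 0, 0, 0, 1], [0, 0, -0.165, 0, 0, 0, 1]]]}}

```text
t: 14.95
eef_pos: [0.6889, 0.0672, 0.2041]
orientation: [[-0.97, -0.243, 0.005], [-0.243, 0.97, 0.002], [-0.005, 0.001, -1.0]]
wrist_force: [0.1, -0.1, -5.4]
gripper_width: 0.136
grip_force: 40.0
```

```bash
cat > k.py <<'E'
from p import *
s=bot.sense();print(s["t"],s["eef_pos"],s["joint_pos"].round(1),s["gripper_width"])
c=optics.read_camera("wrist");L=(cloud(c)-s["eef_pos"])@s["orientation"]
k=(abs(L[:,:,0])<.05)&(abs(L[:,:,1])<.065)&(L[:,:,2]>.012)&(L[:,:,2]<.04)
k=cv2.morphologyEx(k.astype(np.uint8),cv2.MORPH_OPEN,np.ones((3,3)))>0
p=L[k];print("chock top in tool",len(p),np.median(p[:,2]),cv2.minAreaRect(p[:,:2].astype(np.float32)))
# rest x .0245 for chock centre
def ct(x,z): return O+A@np.array([x,0.0,0])+[0,0,z]
E
python3 - <<'E'
from k import *
Mc=yawR(92.8)
a=ct(.06,.2);print("to pre",a,inc(a,Mc))
E
```

```text
14.95 [0.68886712 0.06724676 0.20406605] [ 21.7  23.    0.4  -0.  -67.1 -97.6] 0.13604815700002204
chock top in tool 4773 0.023020058324188013 ((0.011452767066657543, 0.0006919540464878082), (0.018204588443040848, 0.09018468111753464), 0.06831447035074234)
to pre [ 0.57592837 -0.22706901  0.2       ] [ 0.1807 -0.2581  0.0024  0.0009  0.0036  0.1965]
```

Call:
{"fn": "carry_out", "kwargs": {"increments": [[[0.008, -0.011, 0, 0, 0, 0.009, 1], [0.024, -0.034, 0, 0, 0, 0.026, 1], [0.044, -0.062, 0, 0, 0, 0.048, 1], [0.065, -0.093, 0.001, 0, 0.001, 0.071, 1], [0.087, -0.124, 0.001, 0, 0.002, 0.095, 1], [0.109, -0.155, 0.0015, 0, 0.002, 0.118, 1], [0.13, -0.186, 0.002, 0, 0.003, 0.141, 1], [0.15, -0.214, 0.002, 0, 0.003, 0.163, 1], [0.167, -0.238, 0.0024, 0, 0.0036, 0.181, 1], [0.178, -0.254, 0.0024, 0, 0.0036, 0.193, 1], [0.1807, -0.258, 0.0024, 0, 0.0036, 0.1965, 1], [0.1807, -0.258, 0.0024, 0, 0.0036, 0.1965, 1]]]}}

```text
t: 16.2
eef_pos: [0.5758, -0.2278, 0.2001]
orientation: [[-0.999, -0.047, 0.0], [-0.047, 0.999, 0.001], [-0.0, 0.001, -1.0]]
wrist_force: [-0.4, -0.0, -5.2]
gripper_width: 0.136
grip_force: 40.0
```

```bash
python3 - <<'E'
from k import *
print(inc(ct(.045,.06),yawR(92.8)))
E
```

```text
16.2 [ 0.57583487 -0.22775847  0.20011061] [ -3.6  16.7  -9.5  -0.1 -63.8 -83.7] 0.13588598069883903
chock top in tool 4631 0.022957763119753477 ((0.011561306193470955, 0.0006986632943153381), (0.018132925033569336, 0.08995399624109268), 0.000832687655929476)
[ 0.0155 -0.0002  0.1403  0.0013  0.0008 -0.0004]
```

Call:
{"fn": "carry_out", "kwargs": {"increments": [[[0.002, 0, 0.01, 0.001, 0.001, 0, 1], [0.005, 0, 0.03, 0.001, 0.001, 0, 1], [0.009, 0, 0.055, 0.001, 0.001, 0, 1], [0.012, 0, 0.08, 0.001, 0.001, 0, 1], [0.014, 0, 0.105, 0.001, 0.001, 0, 1], [0.0155, 0, 0.125, 0.001, 0.001, 0, 1], [0.0155, 0, 0.136, 0.001, 0.001, 0, 1], [0.0155, 0, 0.1403, 0.001, 0.001, 0, 1], [0.0155, 0, 0.1403, 0.001, 0.001, 0, 1], [0.0155, 0, 0.1403, 0.001, 0.001, 0, 1]]]}}

```text
t: 17.25
eef_pos: [0.5625, -0.2275, 0.0616]
orientation: [[-0.999, -0.05, 0.002], [-0.05, 0.999, -0.0], [-0.002, -0.001, -1.0]]
wrist_force: [0.2, -0.9, -5.5]
gripper_width: 0.136
grip_force: 40.0
```

```bash
python3 - <<'E'
from k import *
print(inc(ct(.024,.048),yawR(92.8)))
E
python3 q.py
```

```text
17.25 [ 0.56253697 -0.22749219  0.0616212 ] [ -3.6  23.4 -20.2   0.  -46.3 -83.6] 0.1362513389540597
chock top in tool 4623 0.0229289878057169 ((0.011546606197953224, 0.0008795596659183502), (0.09030138701200485, 0.018114300444722176), 89.75208282470703)
[ 0.0227 -0.0001  0.0138 -0.0005  0.0029  0.0008]
17.3 [ 0.56258854 -0.22755578  0.06184101] [-0.13923746 -0.39708273 -5.40607762] [ 0.103  -0.0021 -0.0842  0.285  -0.2856 -1.551 ]
scene rail x [-0.0639 -0.0432]
 front face: tilt 23.08 x at z=.009 0.0015 yrange [-0.078   0.0854] square -0.1 907
top rail x [-0.0633 -0.0466]
 front face: tilt 23.33 x at z=.009 0.0013 yrange [-0.0822  0.0837] square -0.05 1078
```

Call:
{"fn": "carry_out", "kwargs": {"increments": [[[0.004, 0, 0.003, 0, 0.003, 0, 1], [0.009, 0, 0.006, 0, 0.003, 0, 1], [0.014, 0, 0.009, 0, 0.003, 0, 1], [0.018, 0, 0.011, 0, 0.003, 0, 1], [0.021, 0, 0.012, 0, 0.003, 0, 1], [0.0227, 0, 0.0125, 0, 0.003, 0, 1], [0.0227, 0, 0.0125, 0, 0.003, 0, 1], [0.0227, 0, 0.0125, 0, 0.003, 0, 1]]]}}

```text
t: 18.2
eef_pos: [0.5393, -0.2287, 0.0484]
orientation: [[-0.999, -0.049, -0.002], [-0.049, 0.999, -0.0], [0.002, -0.0, -1.0]]
wrist_force: [0.5, -0.8, -3.7]
gripper_width: 0.129
grip_force: 40.0
```

```bash
cat > e.py <<'E'
from k import *
print(inc(ct(.024,.0457),yawR(92.8)),s["wrist_force"])
for n in("scene","top"):
    c=optics.read_camera(n);r=(cloud(c)-O)@A;px=c["pixels"].astype(int)
    b=(abs(r[:,:,1])<.06)&(r[:,:,0]>-.0)&(r[:,:,0]<.06)&(r[:,:,2]>.0165)&(r[:,:,2]<.03)&(px.min(2)>70)
    q=r[b];print(n,len(q))
    if len(q)>20: print(" chock top z",np.median(q[:,2]),cv2.minAreaRect(q[:,:2].astype(np.float32)),np.percentile(q[:,0],[2,98]))
E
python3 e.py
```

```text
18.2 [ 0.53927182 -0.22871361  0.04838644] [ -3.9  22.8 -23.4   0.  -43.8 -83.3] 0.12861025702399126
chock top in tool 5934 0.022943514943389448 ((0.01707412675023079, -5.047023296356201e-05), (0.029513221234083176, 0.12973476946353912), 0.04289786145091057)
[-0.0006 -0.0002  0.0027 -0.0002 -0.0015  0.0004] [ 0.45406143 -0.78242586 -3.71687742]
scene 142
 chock top z 0.024761345242804874 ((0.024984804913401604, 0.0027511194348335266), (0.03680938109755516, 0.09314753115177155), 1.0234819650650024) [0.00729563 0.04219642]
top 0
```

Call:
{"fn": "carry_out", "kwargs": {"increments": [[[0, 0, 0.001, 0, -0.001, 0, 1], [0, 0, 0.002, 0, -0.001, 0, 1], [0, 0, 0.0025, 0, -0.001, 0, 1], [0, 0, 0.0025, 0, -0.001, 0, 1]]]}}

```text
t: 18.75
eef_pos: [0.539, -0.2286, 0.0459]
orientation: [[-0.999, -0.049, -0.001], [-0.049, 0.999, -0.0], [0.001, -0.0, -1.0]]
wrist_force: [-0.9, -0.4, -2.9]
gripper_width: 0.134
grip_force: 40.0
```

Just touching (weight 5.4 N down to 2.9 N). A hair lower, then release.

Call:
{"fn": "carry_out", "kwargs": {"increments": [[[0, 0, 0.0005, 0, 0, 0, 1], [0, 0, 0.0005, 0, 0, 0, 1], [0, 0, 0.0005, 0, 0, 0, 0.8], [0, 0, 0.0005, 0, 0, 0, 0.7], [0, 0, 0.0005, 0, 0, 0, 0.6], [0, 0, 0.0005, 0, 0, 0, 0.5], [0, 0, 0.0005, 0, 0, 0, 0.5], [0, 0, 0.0005, 0, 0, 0, 0.5], [0, 0, 0.0005, 0, 0, 0, 0.5]]]}}

```text
t: 19.65
eef_pos: [0.539, -0.2287, 0.0452]
orientation: [[-0.999, -0.049, -0.001], [-0.049, 0.999, -0.0], [0.001, -0.0, -1.0]]
wrist_force: [-0.9, -0.0, -1.1]
gripper_width: 0.497
grip_force: 0.0
```

Call:
{"fn": "carry_out", "kwargs": {"increments": [[[0, 0, -0.005, 0, 0, 0, 0.5], [0, 0, -0.015, 0, 0, 0, 0.5], [-0.005, 0, -0.03, 0, 0, 0, 0.5], [-0.015, 0, -0.05, 0, 0, 0, 0.5], [-0.03, 0, -0.08, 0, 0, 0, 0.5], [-0.05, 0, -0.115, 0, 0, 0, 0.5], [-0.07, 0, -0.15, 0, 0, 0, 0.5], [-0.09, 0, -0.18, 0, 0, 0, 0.5], [-0.1, 0, -0.2, 0, 0, 0, 0.5], [-0.1, 0, -0.2, 0, 0, 0, 0.5], [-0.1, 0, -0.2, 0, 0, 0, 0.5]]]}}

```text
t: 20.75
eef_pos: [0.639, -0.2236, 0.2458]
orientation: [[-0.999, -0.049, -0.0], [-0.049, 0.999, 0.0], [0.0, 0.0, -1.0]]
wrist_force: [-0.0, -0.1, -0.6]
gripper_width: 0.502
grip_force: 0.0
```

```bash
python3 q.py; python3 - <<'E'
from p import *
c=optics.read_camera("top");r=(cloud(c)-O)@A;im=c["pixels"]
c2=optics.read_camera("scene");im2=c2["pixels"];r2=(cloud(c2)-O)@A
for r,n in((r,"top"),(r2,"scene")):
    b=(abs(r[:,:,1])<.06)&(r[:,:,0]>0)&(r[:,:,0]<.06)&(r[:,:,2]>.016)&(r[:,:,2]<.028)
    q=r[b];print(n,len(q),np.median(q[:,2]),cv2.minAreaRect(q[:,:2].astype(np.float32)))
    f=r[(abs(r[:,:,1])<.02)&(r[:,:,0]>0)&(r[:,:,0]<.06)&(r[:,:,2]>.05)&(r[:,:,2]<.07)];print(" fin",len(f),cv2.minAreaRect(f[:,:2].astype(np.float32)),np.median(f[:,2]))
a=cv2.resize(im2[100:200,225:325],(400,400));b=cv2.resize(im[200:300,295:395],(400,400))
cv2.imwrite("pics/f.png",cv2.convertScaleAbs(np.hstack([a,b])[:,:,::-1],alpha=1.6))
E
```

```text
20.75 [ 0.63898515 -0.22355457  0.24584611] [-0.0378532  -0.0500942  -0.61086174] [ 0.1798 -0.0024  0.1001  0.2877 -0.2875 -1.5513]
scene rail x [-0.0632 -0.042 ]
 front face: tilt 23.38 x at z=.009 0.002 yrange [-0.0815  0.0856] square -0.23 1402
top rail x [-0.0633 -0.0448]
 front face: tilt 23.25 x at z=.009 0.0013 yrange [-0.0823  0.0832] square 0.05 1062
top 356 0.020858004918416936 ((0.022143865004181862, 0.0006909221410751343), (0.09113068878650665, 0.040126487612724304), 89.96692657470703)
 fin 53 ((0.02118321694433689, 0.0011522211134433746), (0.012109667994081974, 0.02770087867975235), 87.23949432373047) 0.05936001138771573
scene 211 0.02251662917714758 ((0.02252523973584175, 0.002753887325525284), (0.09815125912427902, 0.04514202103018761), 88.8234634399414)
 fin 49 ((0.02304191142320633, 0.0015329904854297638), (0.01758332923054695, 0.03048761934041977), 81.68245697021484) 0.0595967220836
```

View pics/f.png

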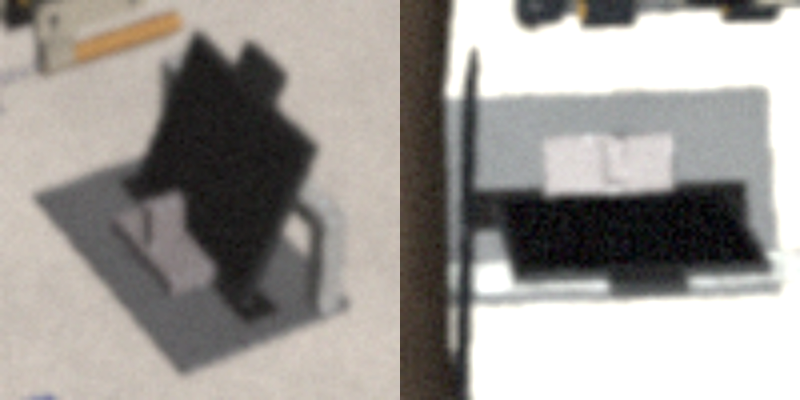

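The close-up shows the plate leaning on the rail, black face out, with the chock centred against its foot: left panel at (165,245), right panel at (608,165). Everything else stands where it was. I'm handing it in.

```bash
python3 -c "
from cell import bot
print(bot.job_done())"
```

```text
the job is handed in; nothing more can be done
None
```

The job is handed in (no verdict came back): the larger plate leans on the rail at about 23°, black face out, centred and square, with the steel weight let go about 1 mm from its foot, in the middle.

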